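# Load the slide box under the shaker's spring flap

## Task

Secure the small blue slide box on the bench shaker: press the long thumb plate down with one fingertip so that the spring flap swings up, and while you hold it down push the box along the lane under the flap with the other fingertip until it is fully home against the back stop. Then let the plate come up so that the flap closes onto the box. The box is only to be pushed, never lifted or carried; leave the things standing around where they are.

Things in the scene. Friction and masses are not known exactly. Their poses are not given: they have to be found in the camera images.
- shaker: Low white bench shaker, aluminium top plate 310 x 168 mm, fixed. Origin: on the worktop under the centre line of the box's lane; x points along the lane from the open front to the back stop, y left, z up. Top plate: z = 40 mm, x -183..+127, y -56..+112. Thumb plate on the left (+y) of the shaft, flap on the right.
- stop (a point): Middle of the back stop's face at the end of the lane, at shaker x = +100, y = 0, on the top plate (z = 40 mm). The stop is 30 mm high. The lane before it lies between two steel guide rails, 67 mm apart inside, 22 mm high, from shaker x = -30 to +102, with flared mouths from x = -70.
- shaft (a point): Point on the axis of the flap's shaft (6 mm thick, along shaker x from -182 to +112), at shaker x = 0, y = +45, z = 84 mm. Bearing blocks 16 mm wide at x = -178, +37 and +108 reach up to z = 92 mm.
- slide_box: Closed blue box, 60 (x) x 90 (y) x 40 (z) mm, about 0.2 kg, loose on the top plate in front of the flap. Origin: centre of underside. Its 90 mm side starts roughly along the lane (its y along shaker -x), up to 4 mm and 0.06 rad off; the rails straighten it when pushed. Home: centre at shaker x = +55, y = 0, rear end at +10, 35 mm before the flap, so the pushing finger never goes under the flap.
- flap_shaft (a joint): Angle of the sprung shaft carrying flap and thumb plate, rad: 0 shut (flap slopes down across the lane and blocks the box), growing as the thumb plate goes down and the flap rises; stop at 0.95. The box passes freely from about 0.65. With the flap resting on the box: about 0.56. The spring shuts it with 0.10 N m at 0, 0.25 N m at 0.9.
- plate_mid (a point): Ribbed grey plate 204 (along lane, shaker x -172..+32) x 50 x 4 mm on the shaft; pressed down (4 to 8 N) it lifts the flap. This point: middle of its top face, 38 mm from the shaft axis, at shaker x = -70. It rises away from the shaft by 0.31 - q rad at joint q. A fingertip 75 to 95 mm left of the lane centre can hold it and slide along x; at q = 0.8 it is there some 22 mm over the top plate.
- flap_edge (a point): Middle of the free edge of the steel spring flap, which is 50 (along the lane, shaker x +45..+95) x 68 x 3 mm; this point is 68 mm from the shaft axis, at shaker x = +70 mm. Shut, the flap slopes down towards it by 0.59 rad.
- brass_weight: Bystander: brass check weight, 27 mm across, 39 high, on the worktop near the shaker; origin under its centre.
- small_jar: Bystander: white screw-top jar, 44 mm across, 61 high; origin under its centre.
- marker: Bystander: marker pen 12 x 132 x 14 mm lying on the worktop; origin under its centre.
- tape: Bystander: roll of masking tape, 69 mm across, 19 high; origin under its centre.
- beaker: Bystander: clear beaker, 54 mm across, 70 high; origin under its centre.
- dropper: Bystander: brown dropper bottle, 42 mm across, 101 high; origin under its centre.
Not all that is in view belongs to the job. Of the things like the slide_box, leave any that is purple or red; of the rest the larger one is meant.

How it is judged (in metres and radians):
On the way:
1. a finger holds the thumb plate down and the flap up while a finger pushes the front of the box under the flap (value of joint flap_shaft above 0.58 rad and contact force between the fingers and flap_shaft above 0.3 N and contact force between the fingers and slide_box above 0.1 N and x of slide_box in the frame of shaker between 0.002 and 0.047 m), for 0.1 s.
At the end, for the whole second after the job is handed in: The box stands flat on the top plate in the lane, within 7 mm of the back stop and of the centre line and straight to 0.1 rad, at rest, with the flap closed down onto its top (joint 0.48 to 0.66, pressing on it with more than 0.5 N) (x of slide_box in the frame of shaker above 0.048 m and y of slide_box in the frame of shaker between -0.007 and 0.007 m and angle between the y axis of slide_box and the x axis of shaker, either way round below 0.1 rad and z of slide_box in the frame of shaker between 0.036 and 0.044 m and contact force between flap_shaft and slide_box above 0.5 N and value of joint flap_shaft between 0.48 and 0.66 rad and linear speed of slide_box below 0.01 m/s); the robot touches nothing.
It fails at once if the box is lifted or carried (z of slide_box in the frame of shaker above 0.052 m).
It fails at once if the box is tipped (angle between slide_box's own z axis and vertical above 0.3 rad).
It fails at once if a thing standing around is moved by more than 20 mm (distance of any of brass_weight, small_jar, marker, tape, beaker, dropper from where it was at the start of the episode above 0.02 m).
It also fails if it takes over 35 s, if anything falls off the work surface, if the arm or the gripper's body presses on something with over 40 N, if the wrist force passes 120 N, or if a joint passes its speed limit or range.

## Robot

A 6-joint arm with a two-finger parallel gripper is mounted at the origin on a cart in front of the work surface, level with it; the furniture and walls round the work are solid. World frame = base frame: x ahead of the robot, y to its left, z up, the work surface at z = 0. Lengths are in m, angles in degrees, forces in N, time in s.
With the tool pointing down it reaches from about 0.25 to 0.725 m from the base axis. Payload 9.7 kg.
Tool frame: the origin (TCP) lies midway between the tips of the shut fingers; the grasp point (between the pads) lies 19 mm behind it; z points along the fingers, y is the line along which they close (so a half turn about z gives the same grasp; the last joint's range is limited). The gripper opens to 85 mm and grips with 20 to 120 N. Pads are 22 mm wide; open, the fingers measure 114 mm over their backs; the gripper's body (76 mm by 85 mm) begins 54 mm behind the grasp point. The pads swing forward as they close: fully open they stand 13 mm farther back than shut.
Start: joints at [-67.38, 4.979, 10.078, 95.1, 0, 90], TCP at [0.212, -0.508, 0.231] pointing down, gripper open.
Joint ranges: [-179.16, 179.16], [-48.56, 103.87], [-65.8, 70.77], [-126.05, 130.52], [-82.76, 87.17], [-180, 180]. Speed limits (degrees/s): [127.2, 127.2, 147.25, 180, 180, 180].

## Interface

Orientations are given as [roll, pitch, yaw] about the fixed x, y, z axes, in that order (R = Rz(yaw) Ry(pitch) Rx(roll)).
In Python, from workcell import * gives the robot as it stands.
- The arm moves only by the tool servo_tool, never from a script. Its argument "moves" is a list of rows, each a list of 4 numbers: the shift along the world's x, y, z in cm, then the turn about the world's z in rad. A call has 1 to 20 rows; each row is the pose to reach, as a shift and turn from the pose commanded when the call began; what a row does not reach only later rows make up. A row lasts 1/12 s, in which the tool goes at most 41.7 mm and 7.16 degrees, less where a joint would pass 70% of its speed; a pose out of reach is approached as far as the arm can. A call with a gripper value outside its range is refused whole. "claw" is the closure, from 0 (fully open) to 1 (shut), set as the call begins (left out, the last holds). The fingers move at their own pace and stop on an object; "force" is the grip in N (left out, the last holds). Time passes only in rows, so rows that repeat a pose let the fingers close. It gives the time, the measured TCP pose, the force, the opening and the grip force at its end, in the units of the state.
- get_obs(): the state, without advancing time (a new reading comes with each control period).
- camera(name): name is "scene" or "top"; returns the picture (384x512x3 uint8, red, green, blue); there is no depth.
- get_calibration(name): a dict with "fx", "fy", "cx", "cy" (pixels), "rvec" (rotation vector, rad) and "tvec" (3), from world to camera coordinates, as OpenCV has them. Camera axes: x right, y down, z forward; pixel columns grow to the right and rows downward; lengths in m; the calibration is good to about 2 mm. A picture is of the moment at which its call begins. get_calibration takes no time and is no camera call.
- job_done(): hands the job in; it is judged then, once.
The state is a dict: "time": time; "q": joint angles; "qd": joint speeds; "joint_efforts": joint torques, N m; "ee_pos": TCP position; "tcp_rot": TCP orientation; "wrist_force": force on the tool from outside, world axes, zero at the start; "torque": the same for the moment, N m; "opening": finger opening in m; "grasp_force": force on a finger pad.
Only numpy, scipy, OpenCV 4.12 (cv2) and the standard library are available. Lean on these libraries where they do the work, as an engineer would, in place of code of your own. Each camera call takes 0.05 s, during which the arm holds its last target. There are 200 camera calls.

## Working session

There is one attempt and no reset: what is moved stays moved. The work goes in short steps, Python scripts to look and compute and a tool call to move; the robot and the scene stay as the last step left them, time stands still between calls to the robot, and variables do not carry over. Pictures are saved under pics/ and viewed, at most 10 in all, crops included, and the job is handed in when it is done.

Besides the shell and the picture viewer there is one more tool, called after "Emit:" by a JSON object that holds its "name" and its "arguments", one argument or row to a line. servo_tool: Moves the arm, as the interface text tells. Its arguments: {"type":"object","properties":{"moves":{"type":"array","items":{"type":"array","items":{"type":"number"}}},"claw":{"type":"number"},"force":{"type":"number"}},"required":["moves"]}

```bash
mkdir -p pics
python3 - <<'E'
from workcell import *
import cv2
for n in("scene","top"):
    cv2.imwrite(f"pics/{n}0.png",camera(n)[:,:,::-1]); print(n,get_calibration(n))
print(get_obs())
E
```

```text
scene {'fx': 469.1163968091028, 'fy': 469.1163968091028, 'cx': 254.52833157560326, 'cy': 191.7009699957003, 'rvec': array([ 0.7724113 , -2.70092381,  0.97642716]), 'tvec': array([0.5045614 , 0.2696825 , 0.90543002])}
top {'fx': 495.04037419654753, 'fy': 495.04037419654753, 'cx': 252.1798891267852, 'cy': 189.2332139330511, 'rvec': array([ 2.15405155, -2.1655148 ,  0.12219625]), 'tvec': array([0.04426411, 0.5820597 , 1.33137659])}
{'time': 0.1, 'q': array([-6.73815276e+01,  5.00525143e+00,  1.00380642e+01,  9.50977989e+01,
       -7.31652541e-04,  9.00005082e+01]), 'qd': array([ 0.01140759, -0.03638954,  0.14624214, -0.0453242 ,  0.10413909,
        0.02793443]), 'joint_efforts': array([ 7.48447255e-04, -5.21562624e+01,  4.65651977e+01,  1.59188843e-02,
       -4.76190871e-05,  1.09718928e-05]), 'ee_pos': array([ 0.21144526, -0.50751282,  0.23067151]), 'tcp_rot': array([-1.79935014e+02,  7.32228536e-04,  2.26179650e+01]), 'wrist_force': array([ 0.96531606, -0.32716152,  0.13783884]), 'torque': array([-0.01839131, -0.05999705,  0.02418055]), 'grasp_force': 0.0, 'opening': 0.08549757901900418}
```

View pics/scene0.png

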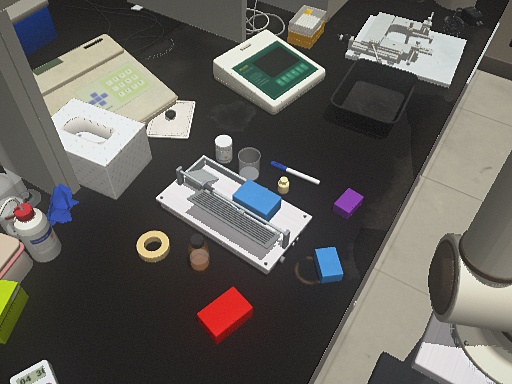

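View pics/top0.png

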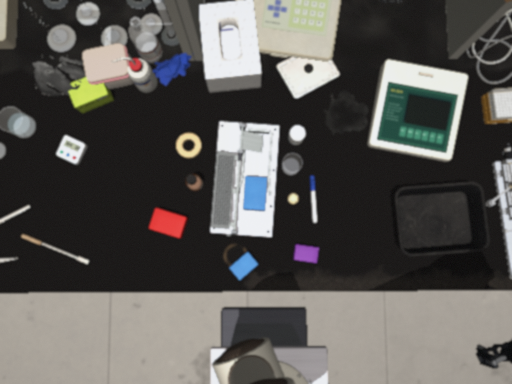

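The job box is the blue one on the shaker: top picture (255,193), scene picture (257,199). The thumb plate is at top (226,190), and the lane points away from the robot. Next I'll measure the shaker pose and box from both views.

```bash
cat > h.py <<'E'
from workcell import *
import cv2, numpy as np
C={n:get_calibration(n) for n in("scene","top")}
def ray(n,uv):
    c=C[n];R=cv2.Rodrigues(c["rvec"])[0]
    d=R.T@np.array([(uv[0]-c["cx"])/c["fx"],(uv[1]-c["cy"])/c["fy"],1]);return -R.T@c["tvec"],d
def onz(n,uv,z):
    o,d=ray(n,uv);return o+d*(z-o[2])/d[2]
def proj(n,P):
    c=C[n];K=np.array([[c["fx"],0,c["cx"]],[0,c["fy"],c["cy"]],[0,0,1]])
    return cv2.projectPoints(np.float64(P).reshape(-1,3),c["rvec"],c["tvec"],K,None)[0].reshape(-1,2)
def tri(a,b):
    (o1,d1),(o2,d2)=ray("top",a),ray("scene",b)
    d1=d1/np.linalg.norm(d1);d2=d2/np.linalg.norm(d2)
    s=np.linalg.lstsq(np.c_[d1,-d2],o2-o1,rcond=None)[0];p,q=o1+d1*s[0],o2+d2*s[1]
    return (p+q)/2,np.linalg.norm(p-q)
E
python3 - <<'E'
from h import *
t=cv2.imread("pics/top0.png");s=cv2.imread("pics/scene0.png")
cv2.imwrite("pics/topz.png",cv2.resize(t[110:250,170:330],None,fx=4.2,fy=4.2,interpolation=cv2.INTER_CUBIC))
cv2.imwrite("pics/scz.png",cv2.resize(s[145:275,145:325],None,fx=4.4,fy=4.4,interpolation=cv2.INTER_CUBIC))
E
```

```text
(no output)
```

View pics/topz.png

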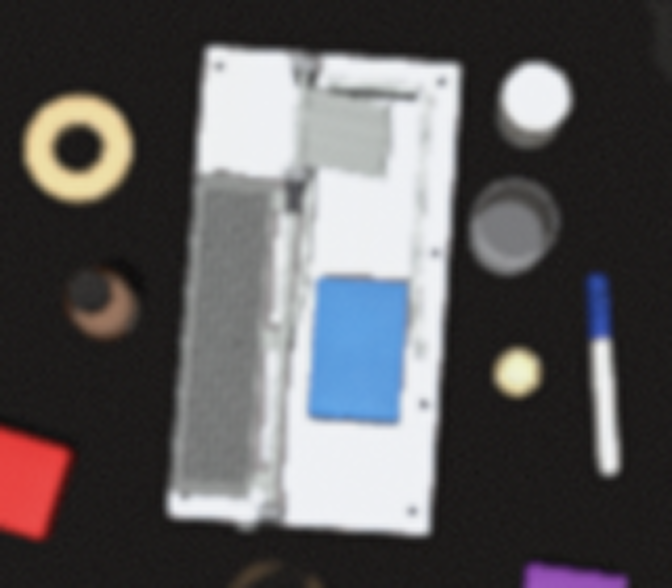

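View pics/scz.png

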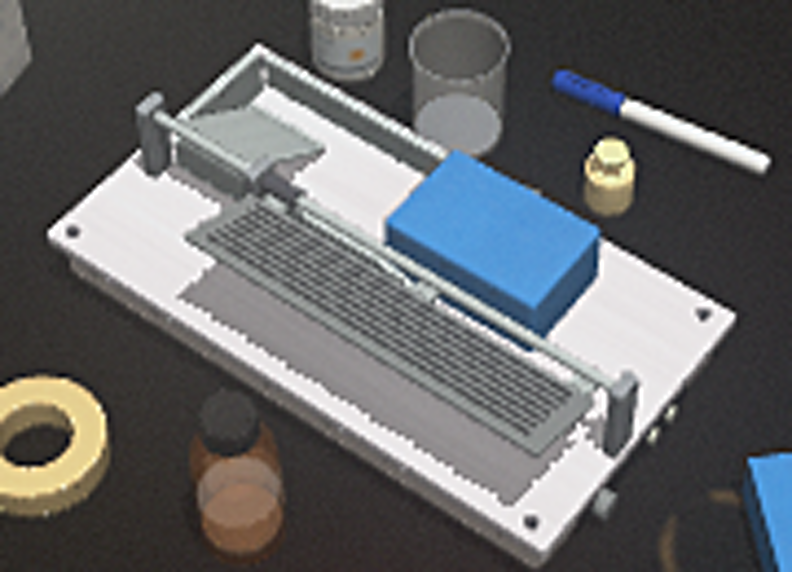

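The zoomed views show the shaker's plate corners, the thumb plate, the flap and the box clearly. In the top crop, the plate corners are at (205,46), (461,63), (430,534) and (168,518). The box top corners there are (319,275), (408,280), (397,423) and (309,416).

```bash
cat > m.py <<'E'
from h import *
T=lambda p:(p[0]/4.2+170-.38,p[1]/4.2+110-.38)
S=lambda p:(p[0]/4.4+145-.39,p[1]/4.4+145-.39)
ct=[(205,46),(461,63),(430,534),(168,518)]
m=[(127,112),(127,-56),(-183,-56),(-183,112)]
for a,b in((0,(48,233)),(2,(735,317)),(3,(540,558))): print("tri corner",m[a],tri(T(ct[a]),S(b)))
M=np.array(m)/1000
def fit(M,W):
    mc,wc=M.mean(0),W.mean(0);A=M-mc;B=W-wc
    th=np.arctan2((A[:,0]*B[:,1]-A[:,1]*B[:,0]).sum(),(A*B).sum())
    R=np.array([[np.cos(th),-np.sin(th)],[np.sin(th),np.cos(th)]]);t=wc-R@mc
    return th,t,(R@M.T).T+t-W
W=np.array([onz("top",T(p),.04)[:2] for p in ct]);print("top",fit(M,W))
W2=np.array([onz("scene",S(p),.04)[:2] for p in((48,233),(735,317),(540,558))])
th2=fit(M[[0,2,3]],W2);print("scene",th2)
th=(fit(M,W)[0]+th2[0])/2;t=(fit(M,W)[1]+th2[1])/2
R=np.array([[np.cos(th),-np.sin(th)],[np.sin(th),np.cos(th)]])
print("use",th,t)
# box by mask
def blue(n,o,sl):
    im=cv2.imread(f"pics/{n}0.png");h=cv2.cvtColor(im,cv2.COLOR_BGR2HSV)
    return cv2.inRange(h,(95,110,60),(115,255,255))
mk=blue("top",0,0)
c=max((c for c in cv2.findContours(mk,0,1)[0] if cv2.pointPolygonTest(c,(255,193),False)>=0),key=cv2.contourArea)
print(cv2.minAreaRect(c))
bt=[(319,275),(408,280),(397,423),(309,416)]
for a,b in((0,(387,222)),(1,(457,153)),(2,(600,233)),(3,(530,305))): # scene corners
    print("box tri",tri(T(bt[a]),S(b)))
P=np.array([onz("top",T(p),.08)[:2] for p in bt]);L=(P-t)@R
print("box in shaker top",L,L.mean(0))
P=np.array([onz("scene",S(p),.08)[:2] for p in((387,222),(457,153),(600,233),(530,305))]);L=(P-t)@R
print("box scene",L,L.mean(0))
def w(x,y,z):return np.r_[R@np.array([x,y])+t,z]
# check: shaft block tops
for x in(-178,37,108): print(x,proj("top",w(x/1000,.045,.092)),proj("scene",w(x/1000,.045,.092)))
E
python3 m.py
```

```text
tri corner (127, 112) (array([0.77390472, 0.13351254, 0.03746277]), np.float64(0.004162812114010826))
tri corner (-183, -56) (array([ 0.45203901, -0.01216592,  0.03097958]), np.float64(0.0010281219303452773))
tri corner (-183, 112) (array([0.46390964, 0.15856138, 0.0327622 ]), np.float64(0.0024569848114266183))
top (np.float64(-0.07360487493663956), array([0.63875421, 0.03108474]), array([[-0.00146236, -0.00095966],
       [-0.00123777,  0.00150168],
       [ 0.00076674,  0.0006918 ],
       [ 0.00193339, -0.00123382]]))
scene (np.float64(-0.086930778566291), array([0.6357655 , 0.03440107]), array([[ 1.76918640e-03,  7.92684660e-04],
       [-1.74512781e-03,  2.37839030e-05],
       [-2.40585894e-05, -8.16468563e-04]]))
use -0.08026782675146528 [0.63725985 0.03274291]
((254.7607421875, 192.7408447265625), (20.69388771057129, 32.53605270385742), 4.573921203613281)
box tri (array([0.61509258, 0.05814854, 0.07252335]), np.float64(0.0022992992130046156))
box tri (array([0.61106682, 0.00092798, 0.07132442]), np.float64(0.0036709449041695042))
box tri (array([0.52092312, 0.00955821, 0.07517607]), np.float64(0.000338234880103898))
box tri (array([0.52644553, 0.0656209 , 0.07562405]), np.float64(0.0020862709700260195))
box in shaker top [[-0.02419544  0.02389658]
 [-0.02317705 -0.03282638]
 [-0.11461974 -0.03243855]
 [-0.11436093  0.02329942]] [-0.06908829 -0.00451723]
box scene [[-0.02903837  0.02779705]
 [-0.0297149  -0.02843069]
 [-0.11588157 -0.02898589]
 [-0.11389617  0.02705728]] [-0.07213275 -0.00064056]
-178 [[232.93646042 231.91526594]] [[286.35512017 231.63889241]]
37 [[239.35957182 151.18777719]] [[203.33877359 182.19065333]]
108 [[241.42786474 125.19288421]] [[178.67520586 167.49993223]]
```

Emit:
{"name": "servo_tool", "arguments": {
  "moves": [
    [3,6,0,-0.1],
    [6,12.5,0,-0.2],
    [8,17,0,-0.3],
    [10,20.5,0,-0.4],
    [11.5,24,0,-0.475],
    [13,27.5,0,-0.475],
    [15,31,0,-0.475],
    [16.5,34.5,0,-0.475],
    [18.2,38,0,-0.475],
    [20,41.5,0,-0.475],
    [21.7,45,0,-0.475],
    [23.3,48.5,-1,-0.475],
    [25,52,-2,-0.475],
    [26.6,55,-3,-0.475],
    [27.7,57.5,-4,-0.475],
    [28.4,59,-5,-0.475],
    [28.4,59,-5,-0.475],
    [28.4,59,-5,-0.475]
  ],
  "claw": 0
}}

```text
time: 1.6
ee_pos: [0.4898, -0.0049, 0.1834]
tcp_rot: [-178.3, 0.1, -1.5]
wrist_force: [-0.4, 1.1, -0.0]
opening: 0.0854
grasp_force: 0.0
```

Run:
```python
from h import *
a=cv2.cvtColor(camera("top"),cv2.COLOR_RGB2BGR)[90:250,170:330];b=cv2.cvtColor(camera("scene"),cv2.COLOR_RGB2BGR)[85:285,145:345]
cv2.imwrite("pics/v1.png",np.hstack([cv2.resize(i,(400,400),interpolation=cv2.INTER_CUBIC) for i in(a,b)]))
o=get_obs();print(o["time"],o["ee_pos"],o["tcp_rot"],o["q"],o["wrist_force"])
```

```text
1.7 [ 0.48952222 -0.00494043  0.18397625] [-1.78286846e+02  1.15814630e-01 -1.52271969e+00] [ -1.57541733  -3.90203383  -4.13151431  89.88791024   1.71304679
 179.94727891] [ 0.07088121 -0.15748525  0.69615466]
```

View pics/v1.png

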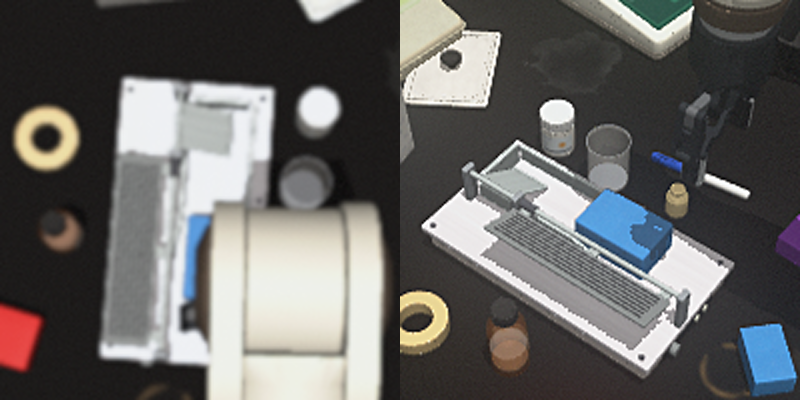

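The picture shows the tool short of its target, over the box's right side. Joint 6 is at its 180° limit, so I'll use the half-turned grasp and rotate the other way.

Emit:
{"name": "servo_tool", "arguments": {
  "moves": [
    [0,0,1,0.12],
    [0,0,2,0.24],
    [0,0,3,0.36],
    [0,0,3,0.48],
    [0,0,3,0.6],
    [0,0,3,0.72],
    [0,0,3,0.84],
    [0,0,3,0.96],
    [0,0,3,1.08],
    [0,0,3,1.2],
    [0,0,3,1.32],
    [0,0,3,1.44],
    [0,0,3,1.56],
    [0,0,3,1.56],
    [0,0,3,1.56]
  ]
}}

```text
time: 2.95
ee_pos: [0.4895, -0.0048, 0.2152]
tcp_rot: [-178.3, 0.1, 87.7]
wrist_force: [-0.8, -0.8, 0.5]
opening: 0.0854
grasp_force: 0.0
```

Emit:
{"name": "servo_tool", "arguments": {
  "moves": [
    [0.1,0.7,0,0.12],
    [0.1,1.4,0,0.24],
    [0.2,2.1,0,0.36],
    [0.2,2.8,0,0.48],
    [0.3,3.5,0,0.6],
    [0.3,4.2,0,0.72],
    [0.4,4.9,0,0.84],
    [0.4,5.6,-0.5,0.96],
    [0.5,6.4,-1,1.08],
    [0.5,7.2,-2,1.2],
    [0.6,8,-3,1.32],
    [0.6,8.7,-4,1.44],
    [0.6,8.7,-5,1.53],
    [0.6,8.7,-5,1.53],
    [0.6,8.7,-5,1.53]
  ]
}}

```text
time: 4.2
ee_pos: [0.4954, 0.0825, 0.1647]
tcp_rot: [-178.3, 0.0, 175.3]
wrist_force: [0.8, -0.8, -0.5]
opening: 0.0852
grasp_force: 0.0
```

Run:
```python
from h import *
a=cv2.cvtColor(camera("top"),cv2.COLOR_RGB2BGR)[90:250,170:330];b=cv2.cvtColor(camera("scene"),cv2.COLOR_RGB2BGR)[85:285,145:345]
cv2.imwrite("pics/v2.png",np.hstack([cv2.resize(i,(400,400),interpolation=cv2.INTER_CUBIC) for i in(a,b)]))
o=get_obs();print(o["time"],o["ee_pos"],o["tcp_rot"],o["q"],o["wrist_force"])
```

```text
4.3 [0.49589171 0.08254019 0.16547499] [-1.78290159e+02  1.01892437e-01  1.75320886e+02] [10.40102502 -1.99202188 -4.34180395 87.99681174 -1.67745063 15.08673305] [-0.18250336 -0.05564721  0.41458325]
```

View pics/v2.png

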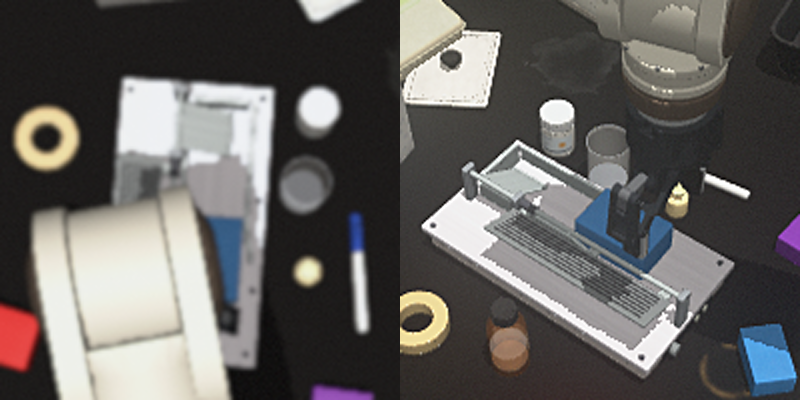

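The gripper stands straight behind the box, with the left finger over the thumb plate. I'll lower in steps.

Emit:
{"name": "servo_tool", "arguments": {
  "moves": [
    [0,0,-2,0],
    [0,0,-4,0],
    [0,0,-6,0],
    [0,0,-7.5,0],
    [0,0,-8.5,0],
    [0,0,-9.5,0],
    [0,0,-9.5,0],
    [0,0,-9.5,0]
  ]
}}

```text
time: 4.97
ee_pos: [0.4959, 0.083, 0.0704]
tcp_rot: [-178.3, 0.1, 175.5]
wrist_force: [-2.0, 2.1, 3.8]
opening: 0.0853
grasp_force: 1.6
```

Run:
```python
from h import *
b=cv2.cvtColor(camera("scene"),cv2.COLOR_RGB2BGR)[135:285,145:345]
cv2.imwrite("pics/v3.png",cv2.resize(b,(800,600),interpolation=cv2.INTER_CUBIC))
o=get_obs();print(o["time"],o["ee_pos"],o["tcp_rot"],o["wrist_force"],o["torque"])
```

```text
5.0167 [0.49597864 0.08298817 0.07070072] [-1.78309488e+02  9.05616162e-02  1.75567180e+02] [-2.53971558  1.98187296  2.95757142] [0.4290582  0.40598278 0.12439873]
```

View pics/v3.png

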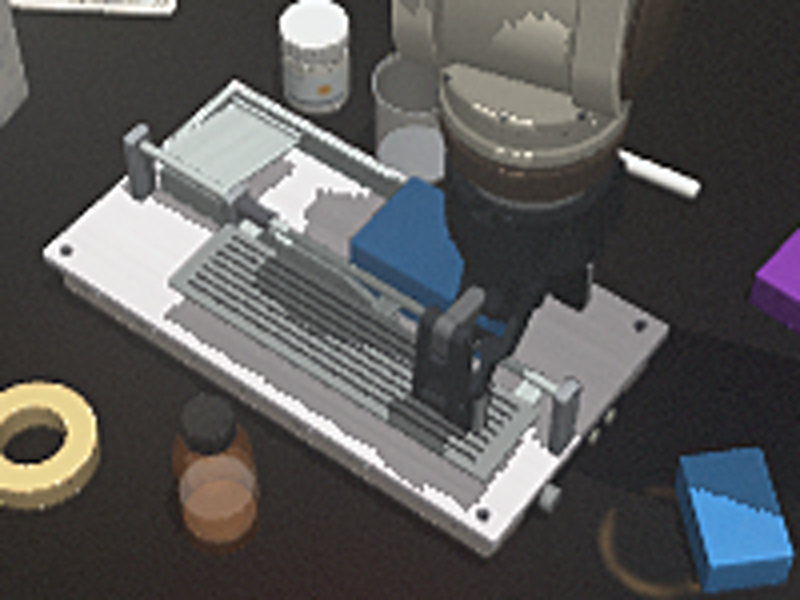

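The flap is rising with the plate pressed, and the box is untouched ahead of the right finger. I'll press down another 1.8 cm and begin to push.

Emit:
{"name": "servo_tool", "arguments": {
  "moves": [
    [0,0,-0.5,0],
    [0,0,-1,0],
    [0,0,-1.4,0],
    [0,0,-1.8,0],
    [0,0,-1.8,0],
    [0,0,-1.8,0]
  ]
}}

```text
time: 5.52
ee_pos: [0.4967, 0.0828, 0.0531]
tcp_rot: [-178.3, 0.2, 175.6]
wrist_force: [-0.0, -0.3, 5.9]
opening: 0.0851
grasp_force: 2.5
```

Run:
```python
from h import *
b=cv2.cvtColor(camera("scene"),cv2.COLOR_RGB2BGR)[135:285,145:345]
cv2.imwrite("pics/v4.png",cv2.resize(b,(800,600),interpolation=cv2.INTER_CUBIC))
o=get_obs();print(o["time"],o["ee_pos"],o["tcp_rot"],o["wrist_force"],o["torque"])
```

```text
5.5667 [0.49674612 0.08277946 0.05316802] [-178.29519067    0.19686393  175.56144962] [ 0.16597008 -0.04613243  5.72444816] [ 0.27948387 -0.02291031  0.04087446]
```

View pics/v4.png

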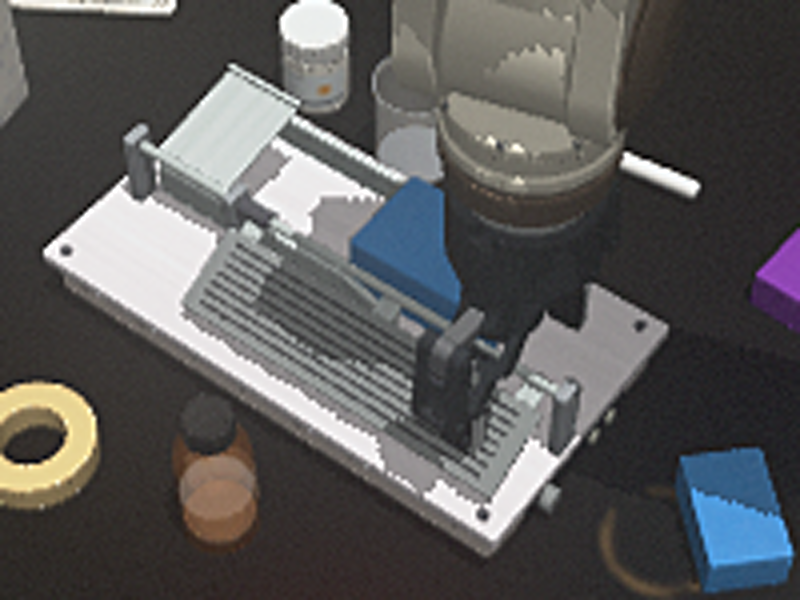

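The flap is now well up. Now to push along the lane.

Emit:
{"name": "servo_tool", "arguments": {
  "moves": [
    [0.5,-0.04,0,0],
    [1,-0.08,0,0],
    [1.5,-0.12,0,0],
    [2,-0.16,0,0],
    [2.5,-0.2,0,0],
    [3,-0.24,0,0],
    [3.5,-0.28,0,0],
    [4,-0.32,0,0],
    [4.5,-0.36,0,0],
    [5,-0.4,0,0],
    [5.5,-0.44,0,0],
    [6,-0.48,0,0],
    [6.5,-0.52,0,0],
    [7,-0.56,0,0],
    [7.5,-0.6,0,0],
    [8,-0.64,0,0],
    [8,-0.64,0,0]
  ]
}}

```text
time: 6.98
ee_pos: [0.5766, 0.0765, 0.0516]
tcp_rot: [-178.3, 0.1, 175.6]
wrist_force: [-0.7, 2.2, 4.9]
opening: 0.0854
grasp_force: 2.5
```

Run:
```python
from h import *
b=cv2.cvtColor(camera("scene"),cv2.COLOR_RGB2BGR)[135:285,145:345]
cv2.imwrite("pics/v5.png",cv2.resize(b,(800,600),interpolation=cv2.INTER_CUBIC))
o=get_obs();print(o["time"],o["ee_pos"],o["tcp_rot"],o["wrist_force"],o["torque"])
th=-.0803;t=np.array([.6373,.0327]);R=np.array([[np.cos(th),-np.sin(th)],[np.sin(th),np.cos(th)]])
for q in(.6,.7,.8,.9):
    a=q-.59
    for x in(.045,.095): print(q,x,(proj("scene",np.r_[R@np.array([x,.045-.068*np.cos(a)])+t,.084+.068*np.sin(a)])[0]-[145,135])*4)
```

```text
7.0333 [0.57655495 0.0764644  0.05158743] [-1.78283031e+02  6.91345726e-02  1.75596942e+02] [-0.36696546  3.10533883  4.3543264 ] [0.67010551 0.07220926 0.03438046]
0.6 0.045 [301.50276446 117.3423087 ]
0.6 0.095 [233.23191931  78.5729256 ]
0.7 0.045 [300.5806976  109.51410008]
0.7 0.095 [231.97706237  70.6801757 ]
0.8 0.045 [298.89138632 102.40279563]
0.8 0.095 [229.94556833  63.48060026]
0.9 0.045 [296.43785656  96.08645674]
0.9 0.095 [227.1437382   57.05257669]
```

View pics/v5.png

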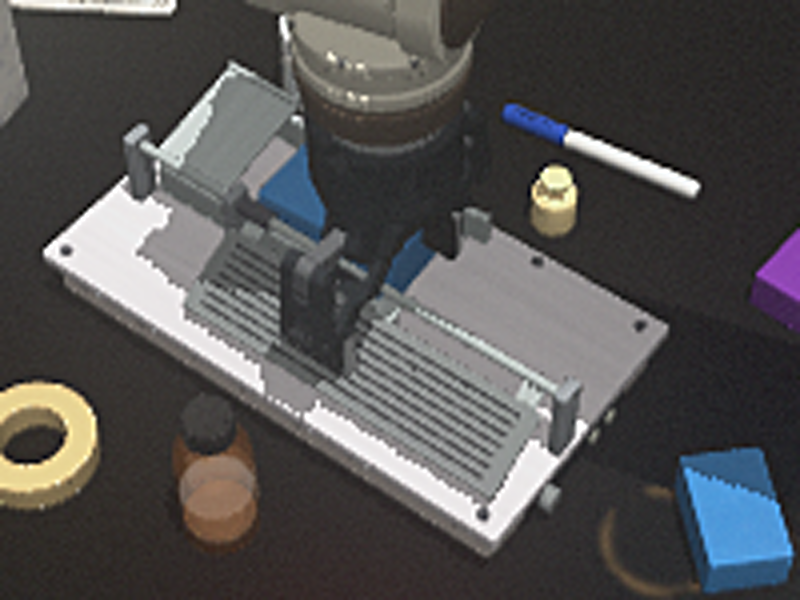

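The flap angle is about 0.78 rad (free edge at (298,102)), and the box is moving up the lane. I'll keep going, more slowly.

Emit:
{"name": "servo_tool", "arguments": {
  "moves": [
    [0.4,-0.03,0,0],
    [0.8,-0.06,0,0],
    [1.2,-0.1,0,0],
    [1.6,-0.13,0,0],
    [2,-0.16,0,0],
    [2.4,-0.19,0,0],
    [2.8,-0.22,0,0],
    [3.2,-0.26,0,0],
    [3.6,-0.29,0,0],
    [4,-0.32,0,0],
    [4.3,-0.34,0,0],
    [4.6,-0.37,0,0],
    [4.9,-0.39,0,0],
    [5.1,-0.41,0,0],
    [5.3,-0.42,0,0],
    [5.3,-0.42,0,0]
  ]
}}

```text
time: 8.37
ee_pos: [0.6287, 0.0723, 0.0515]
tcp_rot: [-178.3, 0.0, 175.6]
wrist_force: [-4.8, 2.8, 5.7]
opening: 0.0854
grasp_force: 2.9
```

Emit:
{"name": "servo_tool", "arguments": {
  "moves": [
    [0.2,-0.02,0,0],
    [0.4,-0.03,0,0],
    [0.6,-0.05,0,0],
    [0.6,-0.05,0,0],
    [0.6,-0.05,0,0]
  ]
}}

```text
time: 8.78
ee_pos: [0.6347, 0.0718, 0.0515]
tcp_rot: [-178.3, 0.0, 175.6]
wrist_force: [-3.3, 2.8, 4.2]
opening: 0.0855
grasp_force: 2.8
```

Emit:
{"name": "servo_tool", "arguments": {
  "moves": [
    [0.15,-0.01,0,0],
    [0.3,-0.02,0,0],
    [0.4,-0.03,0,0],
    [0.4,-0.03,0,0]
  ]
}}

```text
time: 9.12
ee_pos: [0.638, 0.0716, 0.0515]
tcp_rot: [-178.3, -0.1, 175.6]
wrist_force: [-7.5, 3.5, 6.4]
opening: 0.0853
grasp_force: 5.3
```

Emit:
{"name": "servo_tool", "arguments": {
  "moves": [
    [0.1,-0.01,0,0],
    [0.2,-0.02,0,0],
    [0.2,-0.02,0,0],
    [0.2,-0.02,0,0]
  ]
}}

```text
time: 9.45
ee_pos: [0.6382, 0.0716, 0.0514]
tcp_rot: [-178.3, -0.3, 175.6]
wrist_force: [-18.0, 3.7, 12.0]
opening: 0.0854
grasp_force: 10.2
```

The push has stalled: the tool stays at x = 0.638 against an expected 0.639, and the force has climbed to 18 N. That means the box is home. I'll back off and let the plate rise.

Emit:
{"name": "servo_tool", "arguments": {
  "moves": [
    [-0.3,0.02,0,0],
    [-0.7,0.06,0,0],
    [-1.2,0.1,0,0],
    [-1.2,0.1,0.4,0],
    [-1.2,0.1,0.8,0],
    [-1.2,0.1,1.2,0],
    [-1.2,0.1,1.6,0],
    [-1.2,0.1,2,0],
    [-1.2,0.1,3,0],
    [-1.2,0.1,5,0],
    [-1.2,0.1,8,0],
    [-1.2,0.1,11,0],
    [-4,0.1,14,0],
    [-7,0.1,16,0],
    [-11,-2,17,0],
    [-15,-5,17,0],
    [-19,-8,17,0],
    [-23,-11,17,0],
    [-23,-11,17,0]
  ]
}}

```text
time: 11.03
ee_pos: [0.408, -0.04, 0.2225]
tcp_rot: [-178.2, 0.1, 175.6]
wrist_force: [-0.1, -0.7, 0.2]
opening: 0.0853
grasp_force: 0.0
```

Run:
```python
from h import *
a=cv2.cvtColor(camera("top"),cv2.COLOR_RGB2BGR)[100:250,170:320];b=cv2.cvtColor(camera("scene"),cv2.COLOR_RGB2BGR)[135:285,145:295]
cv2.imwrite("pics/v6.png",np.hstack([cv2.resize(i,(400,400),interpolation=cv2.INTER_CUBIC) for i in(a,b)]))
o=get_obs();print(o["time"],o["ee_pos"],o["tcp_rot"],o["wrist_force"])
th=-.0803;t=np.array([.6373,.0327]);R=np.array([[np.cos(th),-np.sin(th)],[np.sin(th),np.cos(th)]])
for n,o,s in(("top",(170,100),400/150),("scene",(145,135),400/150)):
  print(n,"rear corners at home",[((proj(n,np.r_[R@np.array([.01,y])+t,.08])[0]-o)*s).round() for y in(.03,-.03)])
```

```text
11.1333 [ 0.40798181 -0.04060438  0.22327394] [-1.78229706e+02  1.46995694e-01  1.75459553e+02] [1.57333441 0.10821326 0.13791236]
top rear corners at home [array([198., 166.]), array([258., 171.])]
scene rear corners at home [array([194., 139.]), array([239.,  96.])]
```

View pics/v6.png

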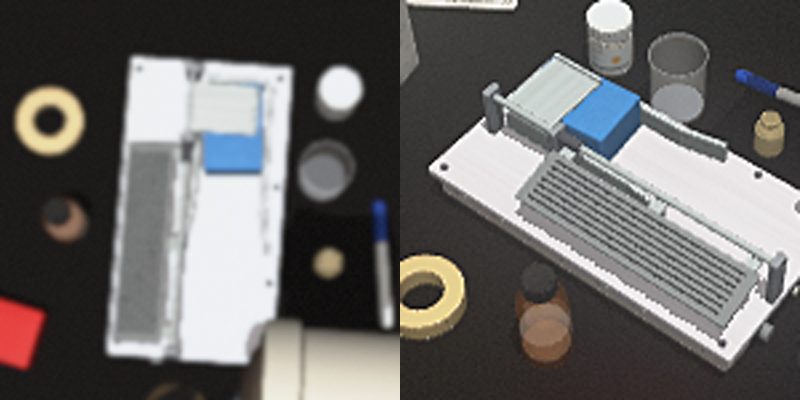

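Run:
```python
from h import *
for th,t in((-.0736,(.63875,.03108)),(-.0803,(.6373,.0327))):
    R=np.array([[np.cos(th),-np.sin(th)],[np.sin(th),np.cos(th)]])
    im=cv2.cvtColor(camera("top"),cv2.COLOR_RGB2HSV);m=cv2.inRange(im,(95,110,60),(118,255,255));m[:,:230]=0;m[:,285:]=0;m[190:]=0;m[:115]=0
    p=np.argwhere(m)[:,::-1]
    L=np.array([(onz("top",u,.08)[:2]-t)@R for u in p])*1000
    print(len(p),L.min(0).round(1),L.max(0).round(1))
    for y in range(-34,34,6):
        k=abs(L[:,1]-y)<3
        if k.any(): print(y,L[k,0].min().round(1),L[k,0].max().round(1))
```

```text
276 [  7.3 -29.2] [46.3 26.5]
-28 10.8 46.3
-22 10.4 43.4
-16 9.8 42.8
-10 9.5 42.5
-4 9.1 42.1
2 8.8 41.7
8 8.2 41.2
14 7.8 40.8
20 7.5 43.0
26 7.3 42.8
275 [  8.9 -30.6] [48.  25.3]
-28 12.3 48.0
-22 11.9 44.9
-16 11.5 44.5
-10 11.1 44.1
-4 10.5 43.5
2 10.1 43.1
8 9.7 42.7
14 9.3 42.3
20 8.9 44.4
26 14.1 44.0
```

The box's rear end measures x = +8 to +10 mm, so it is home. It is centred to within about 2.5 mm, and the flap rests on it.

```bash
python3 -c "
from workcell import *
print(job_done())"
```

```text
the job is handed in; nothing more can be done
None
```

The slide box is pushed home against the back stop with the flap closed on it, the other things were not touched, and the job is handed in after about 11 s on the robot's clock (no verdict was returned).

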